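# Clear the parts scale and set the check weight on it

## Robot

A 7-joint arm with a two-finger parallel gripper is mounted at the origin on the work surface. World frame = base frame: x ahead of the robot, y to its left, z up, the work surface at z = 0. Lengths are in m, angles in rad, forces in N, time in s.
With the tool pointing down it reaches from about 0.4 to 0.85 m from the base axis. Payload 10.4 kg.
Tool frame: the origin (TCP) lies at the very end of the fingers, on their centre line; the grasp point (between the pads) lies 19 mm behind it; z points along the fingers, y is the line along which they close (so a half turn about z gives the same grasp; the last joint's range is limited). The gripper opens to 87 mm and grips with 3 to 60 N. Pads are 19 mm wide; open, the fingers measure 117 mm over their backs; the gripper's body (75 mm by 190 mm) begins 51 mm behind the grasp point.
Start: joints at [-1.299, 0.332, -0.065, 1.46, 0.022, 1.35, -0.088], TCP at [0.182, 0.598, 0.223] pointing down, gripper open.
Joint ranges: [-2.6, 2.6], [-0.5, 2.12], [-1.47, 1.34], [0.16, 2.42], [-1.27, 4.41], [0.06, 2.06], [-2.6, 2.6]. Speed limits (rad/s): [2.22, 2.22, 2.79, 2.79, 3.14, 3.14, 3.14].

## Interface

Orientations are given as a unit quaternion [x, y, z, w].
In Python, from bench import read_state, cams, workorder gives the robot as it stands.
- The arm moves only by the shell command python3 -m crank 'ROWS' [FORCE]. ROWS is text: rows parted by semicolons, each of 5 numbers parted by spaces: the shift along the tool's x, y, z scaled (see below), then the turn about the tool's z scaled (see below), then the opening, from -1 (shut) to 1 (fully open). In form: dx dy dz yaw jaw; .... A call has 1 to 10 rows; each row shifts and turns the commanded pose from where the row before left it, along the tool's axes as they then stand; what a row does not reach is not made up. The controller multiplies each number of a shift by 200 mm and each number of a turn by 90 degrees. A row lasts 1/10 s, in which the tool goes at most 50 mm and 8.59 degrees, less where a joint would pass 70% of its speed; a pose out of reach is approached as far as the arm can. A call with a number of a shift or a turn outside -1 to 1 is refused whole. A call with a gripper value outside its range is refused whole. The fingers move at their own pace and stop on an object; FORCE is the grip in N (left out, the last holds). Time passes only in rows, so rows that do not move let the fingers close. It gives the time, the measured TCP pose, the force, the opening and the grip force at its end, in the units of the state.
- read_state(): the state, without advancing time (a new reading comes with each control period).
- cams.camera(name): name is "scene" or "top" or "wrist"; returns a dict with "img" (420x560x3 uint8, blue, green, red), "K" (3x3 intrinsics, pixels), "xyz" and "attitude" of the camera in the world; the wrist camera has in their place "mount" (4x4, takes a point from camera to tool coordinates, whose origin is the TCP and whose axes are the flange's). Camera axes: x right, y down, z forward; pixel columns grow to the right and rows downward; lengths in m; the calibration is good to about 2 mm. A picture is of the moment at which its call begins: read the wrist's pose just before it. There is no depth.
- workorder.close_job(): hands the job in; it is judged then, once.
The state is a dict: "time": time; "joint_positions": joint angles; "joint_vel": joint speeds; "joint_torque": joint torques, N m; "ee_pos": TCP position; "eef_rot": TCP orientation; "ft_force": force on the tool from outside, world axes, zero at the start; "torque": the same for the moment, N m; "width": finger opening in m; "grip_force": force on a finger pad.
Only numpy, scipy, OpenCV 4.12 (cv2) and the standard library are available. Lean on these libraries where they do the work, as an engineer would, in place of code of your own. Each camera call takes 0.05 s, during which the arm holds its last target. There are 200 camera calls.

## Task

The clutch drum on the parts scale has been weighed: put it, sprocket still up, flat down in the empty large round pocket of the plywood parts board. Then check the scale by gently setting the largest of the three steel check weights upright in the middle of the empty pan, so that the pan stays level and settles, and let go. Leave the two smaller weights where they are, and never press the pan down to its stop.

Things in the scene. Friction and masses are not known exactly. Their poses are not given: they have to be found in the camera images.
- drum: clutch drum of dark steel: a cup 80 mm across and 28 mm deep lying open side (rim) down, with a toothed steel sprocket 32 mm across standing on the middle of its closed top from 28 to 54 mm height (grip the sprocket). 0.22 to 0.35 kg. Origin: centre of its underside; z up through the sprocket. Starts on the scale pan, up to 15 mm off its middle.
- scale: grey scale body under the pan, 170 x 150 mm and 70 mm high, with a dial on its +x side reaching 155 mm from the pan axis, lower than the pan. Origin: on the bench under the middle of the pan; fixed.
- pan: round aluminium pan, 120 mm across, 7 mm thick, a thin dark circle 55 mm across round its middle. Origin: centre of its top face, 115 mm above the bench when empty; z up. On a damped spring (700 N/m; starts to sink at about 1 N, sinks about 9 mm under the largest weight); it also tips slightly (2 Nm/rad) if loaded off its middle.
- pan_lift (a joint): how far the pan has sunk, in m: 0 empty, 0.025 at its stop
- pocket (a point): centre of the grey-felted floor of the empty large pocket in the plywood parts board: round, 92 mm across, 8 mm deep; the board (220 x 130 mm) is 22 mm high, so the pocket floor is 14 mm above the bench. Fixed; x points away from the smaller pocket, 112 mm off, which holds a steel bearing (56 mm across, 16 mm high).
- weight_large: largest steel check weight, 0.75 kg: cylinder 50 mm across and 44 mm high, above it a neck and a round knob 28 mm across from 59 to 78 mm height (grip the knob). Origin: centre of its underside; z up. It stands upright in a row with the other two weights, in any order, on a 4 mm black rubber mat.
- weight_medium: medium steel check weight, 0.38 kg: cylinder 40 mm across and 33 mm high, knob 24 mm across, 60 mm high in all. Origin: centre of its underside; z up. Stays where it is.
- weight_small: small steel check weight, 0.16 kg: cylinder 30 mm across and 24 mm high, knob 20 mm across, 48 mm high in all. Origin: centre of its underside; z up. Stays where it is.
There are look-alikes about, which are no part of the job. Leave any blue look-alike of the weight_large alone.

How it is judged:
On the way:
1. the drum lies flat in the large pocket, sprocket up, let go, while the pan is empty (horizontal distance between drum and pocket below 0.009 m and z of drum in the frame of pocket below 0.004 m and angle between drum's own z axis and vertical below 0.06 rad and linear speed of drum below 0.02 m/s and contact force between the fingers and drum below 0.3 N and contact force between anything else and pan below 0.3 N), for 0.2 s.
At the end, for the whole second after the job is handed in: Drum flat in the large pocket, sprocket up (9 mm from its middle, rim 4 mm from its floor, tilt 0.06 rad at most), at rest; largest weight upright (0.07 rad) on the pan, within 10 mm of its middle, pan level within 0.06 rad, sunk 4 to 13 mm and at rest (horizontal distance between drum and pocket below 0.009 m and z of drum in the frame of pocket below 0.004 m and angle between each of drum, pan's own z axis and vertical below 0.06 rad and linear speed of drum below 0.02 m/s and horizontal distance between weight_large and pan below 0.01 m and contact force between weight_large and pan above 5 N and angle between weight_large's own z axis and vertical below 0.07 rad and value of joint pan_lift between 0.004 and 0.013 m and linear speed of weight_large below 0.01 m/s); the robot touches nothing.
It fails at once if the pan is pressed down to its stop (over 20 mm) (value of joint pan_lift above 0.02 m).
It fails at once if the pan is struck down by something dropped or banged on it (it sinks faster than 0.3 m/s) (velocity of joint pan_lift above 0.3 m/s).
It fails at once if a smaller weight is moved by over 25 mm (distance of any of weight_medium, weight_small from where it was at the start of the episode above 0.025 m).
It also fails if it takes over 67 s, if anything falls off the work surface, if the arm or the gripper's body presses on something with over 40 N, if the wrist force passes 120 N, or if a joint passes its speed limit or range.

## Working session

There is one attempt and no reset: what is moved stays moved. The work goes in short steps, Python scripts to look and compute and a shell command to move; the robot and the scene stay as the last step left them, time stands still between calls to the robot, and variables do not carry over. Pictures are saved under pics/ and viewed, at most 11 in all, crops included, and the job is handed in when it is done.

```bash
ls; mkdir -p pics
python3 - <<'E'
from bench import read_state, cams, workorder
import cv2,numpy as np
s=read_state();print({k:np.round(v,3) for k,v in s.items()})
ims=[]
for n in("scene","top","wrist"):
    c=cams.camera(n);cv2.imwrite(f"pics/{n}0.png",c["img"]);print(n,{k:np.round(v,4).tolist() for k,v in c.items() if k!="img"})
E
```

```text
pics
{'time': np.float64(0.0), 'joint_positions': array([-1.299,  0.333, -0.065,  1.461,  0.022,  1.35 , -0.089]), 'joint_vel': array([-0.   ,  0.002,  0.002, -0.003, -0.001, -0.   , -0.   ]), 'joint_torque': array([-2.0000e-03, -6.2325e+01,  2.4000e-02, -3.8991e+01, -6.1000e-02,
        4.0000e-02,  0.0000e+00]), 'ee_pos': array([0.181, 0.598, 0.222]), 'eef_rot': array([ 0.147,  0.989, -0.001, -0.   ]), 'ft_force': array([ 0.362, -0.053, -0.044]), 'torque': array([ 0.069, -0.076,  0.028]), 'grip_force': np.float64(0.0), 'width': np.float64(0.087)}
scene {'K': [[399.0346, 0.0, 275.3879], [0.0, 399.0346, 214.9086], [0.0, 0.0, 1.0]], 'xyz': [0.844, -0.244, 0.8247], 'attitude': [0.8864, 0.3712, -0.1071, -0.2551]}
top {'K': [[533.8424, 0.0, 273.3351], [0.0, 533.8424, 210.2436], [0.0, 0.0, 1.0]], 'xyz': [0.3301, 0.049, 1.3547], 'attitude': [-0.6987, 0.7122, -0.0449, 0.0512]}
wrist {'K': [[341.8378, 0.0, 277.277], [0.0, 341.8378, 212.2883], [0.0, 0.0, 1.0]], 'mount': [[0.0001, -0.96, -0.2801, 0.0781], [1.0, -0.0002, 0.0011, 0.0005], [-0.0012, -0.2801, 0.96, -0.1631], [0.0, 0.0, 0.0, 1.0]]}
```

View pics/top0.png

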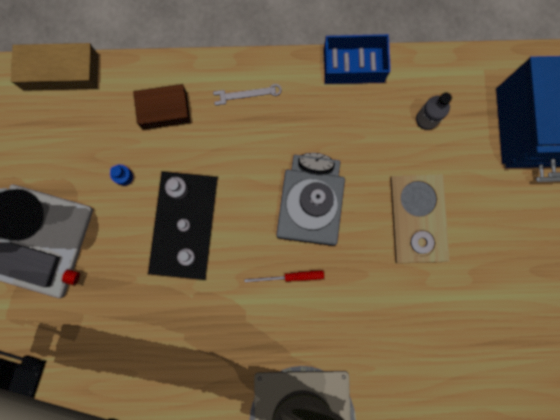

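View pics/scene0.png

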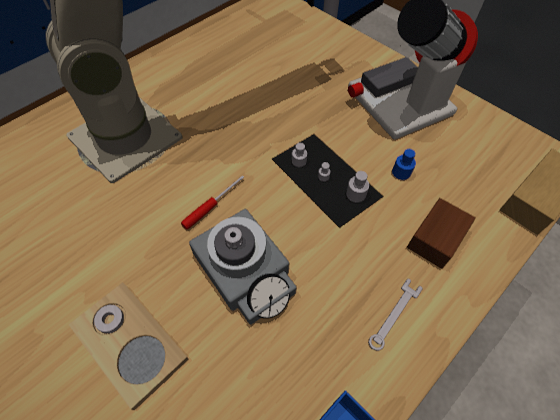

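The top picture shows the drum on the pan at (317,198) and the empty pocket at (419,198), with the bearing at (423,242). On the mat are three weights at (176,187), (183,225) and (186,257). Things that could be taken for the largest weight:
- Steel weight at (176,187) in top, (358,185) in scene. It is clearly the biggest, so I choose it.
- Medium weight at (186,257) and small weight at (183,225).
- Blue look-alike at (121,175).
- Dark bottle at (430,110).

For the drum the only other round parts are the bearing and the dial at (316,162). Next is a close crop, plus rough triangulation.

```bash
cat > h.py <<'E'
import numpy as np,cv2
from scipy.spatial.transform import Rotation as R
from bench import read_state,cams
def grab(n):
    s=read_state();c=cams.camera(n)
    if n=="wrist":
        M=np.eye(4);M[:3,:3]=R.from_quat(s["eef_rot"]).as_matrix();M[:3,3]=s["ee_pos"];T=M@np.array(c["mount"])
        c["o"],c["R"]=T[:3,3],T[:3,:3]
    else: c["o"],c["R"]=np.array(c["xyz"]),R.from_quat(c["attitude"]).as_matrix()
    return c
def ray(c,uv):
    d=c["R"]@np.linalg.inv(np.array(c["K"]))@np.array([uv[0],uv[1],1.]);return c["o"],d/np.linalg.norm(d)
def plane(c,uv,z):
    o,d=ray(c,uv);return o+d*(z-o[2])/d[2]
def tri(c1,u1,c2,u2):
    o1,d1=ray(c1,u1);o2,d2=ray(c2,u2)
    t=np.linalg.lstsq(np.c_[d1,-d2],o2-o1,rcond=None)[0];p,q=o1+t[0]*d1,o2+t[1]*d2
    return (p+q)/2,np.linalg.norm(p-q)
def pix(c,p):
    v=np.array(c["K"])@c["R"].T@(np.array(p)-c["o"]);return v[:2]/v[2]
E
python3 - <<'E'
from h import *
t,s=grab("top"),grab("scene")
P=lambda n,a,b:print(n,*[np.round(x,3) for x in tri(t,a,s,b)])
P("sprocket",(318,197),(233,236));P("large knob",(176,183),(361,177));P("pocket",(419,198),(142,360));P("bearing",(423,242),(108,318))
for n,a,b in(("med",(185,256),(300,147)),("small",(183,224),(325,166)),("blue",(120,170),(408,155))):P(n,a,b)
A=cv2.resize(t["img"][165:275,150:225],(400,586),interpolation=2)
B=cv2.resize(s["img"][130:220,270:330+60],(400,300),interpolation=2);C=cv2.resize(s["img"][205:310,180:320],(400,300),interpolation=2)
B=np.vstack([B,C])[:586];cv2.imwrite("pics/crop1.png",np.hstack([A,B]))
E
```

```text
sprocket [ 0.523 -0.043  0.159] 0.002
large knob [0.577 0.295 0.085] 0.004
pocket [ 0.538 -0.309  0.018] 0.003
bearing [ 0.425 -0.309  0.029] 0.002
med [0.401 0.276 0.062] 0.004
small [0.48  0.283 0.05 ] 0.004
blue [0.613 0.433 0.08 ] 0.004
```

View pics/crop1.png

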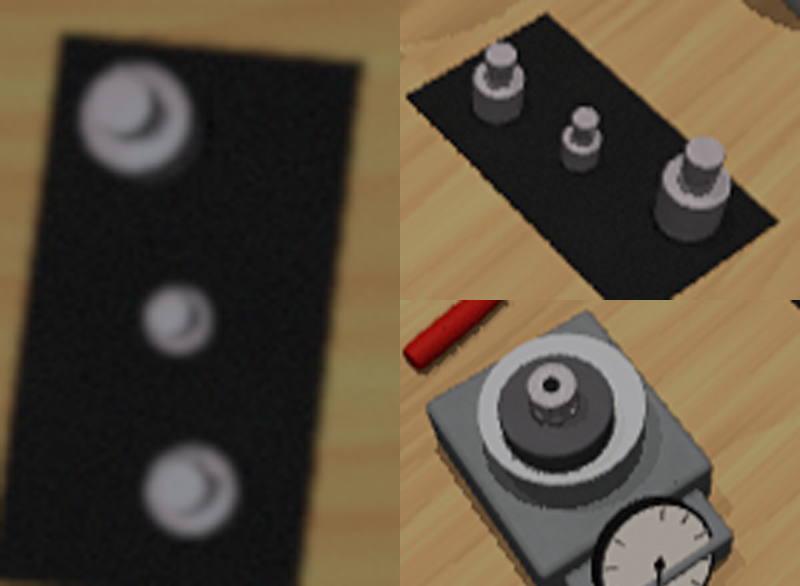

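The crop confirms the choice: the weight at (0.577, 0.295) is the biggest, its knob top measures 85 mm high (expected 82), and the mat order is large, small, medium. The sprocket top, pocket and bearing heights also fit. Now I lift and move over towards the drum.

```bash
python3 -m crank '0 0 -0.2 -0.095 1; 0 0 -0.2 -0.095 1; 0 0 -0.2 0 1;0 0 0 0 1'; python3 -m crank '-0.09 -0.17 0 0 1;-0.09 -0.17 0 0 1;-0.09 -0.17 0 0 1;-0.09 -0.17 0 0 1;-0.09 -0.17 0 0 1;-0.09 -0.17 0 0 1;-0.09 -0.17 0 0 1;-0.09 -0.17 0 0 1;-0.09 -0.17 0 0 1;-0.09 -0.17 0 0 1'
```

```text
time: 0.65
ee_pos: [0.182, 0.5996, 0.3488]
eef_rot: [-0.002, 1.0, 0.004, 0.001]
ft_force: [-0.2, 1.1, 0.5]
width: 0.0872
grip_force: 0.0
time: 1.65
ee_pos: [0.3633, 0.2571, 0.3422]
eef_rot: [-0.002, 1.0, 0.0, -0.0]
ft_force: [0.3, -0.4, 0.4]
width: 0.087
grip_force: 0.0
```

```bash
python3 -m crank '-0.08 -0.14 0 0 1;-0.08 -0.14 0 0 1;-0.08 -0.14 0 0 1;-0.08 -0.14 0 0 1;-0.08 -0.14 0 0 1;-0.08 -0.14 0 0 1;-0.08 -0.14 0 0 1;-0.08 -0.14 0 0 1;0 0 0 0 1;0 0 0 0 1'
cat > snap.py <<'E'
from h import *
import sys,pickle
c=grab("wrist");pickle.dump({k:np.array(v) for k,v in c.items()},open(sys.argv[1]+".pkl","wb"));cv2.imwrite(f"pics/{sys.argv[1]}.png",c["img"]);print(c["o"])
E
python3 snap.py wA
python3 -m crank '0 -0.2 0 0 1;0 -0.2 0 0 1;0 -0.2 0 0 1;0 0 0 0 1;0 0 0 0 1'; python3 snap.py wB
python3 -m crank '0 -0.2 0 0 1;0 -0.2 0 0 1;0 -0.2 0 0 1;0 -0.2 0 0 1; 0 0 0 0 1;0 0 0 0 1'; python3 snap.py wC
python3 - <<'E'
import cv2,numpy as np
a=[cv2.resize(cv2.imread(f"pics/w{k}.png"),(400,300)) for k in "ABC"]
cv2.imwrite("pics/m1.png",np.vstack([np.hstack(a[:2]),np.hstack([a[2],a[2]*0])]))
E
```

```text
time: 2.65
ee_pos: [0.4915, 0.0349, 0.3421]
eef_rot: [-0.001, 1.0, 0.0, -0.0]
ft_force: [0.7, 0.5, -0.1]
width: 0.0868
grip_force: 0.0
[0.41378054 0.03556772 0.50525711]
time: 3.2
ee_pos: [0.4919, -0.0842, 0.3425]
eef_rot: [-0.002, 1.0, 0.0, 0.0]
ft_force: [-0.2, 1.5, -1.1]
width: 0.0867
grip_force: 0.0
[ 0.41404262 -0.08376583  0.50556409]
time: 3.85
ee_pos: [0.4932, -0.2437, 0.3421]
eef_rot: [-0.002, 1.0, 0.0, -0.0]
ft_force: [0.0, 0.8, -0.3]
width: 0.0872
grip_force: 0.0
[ 0.41545064 -0.24329458  0.50523151]
```

View pics/m1.png

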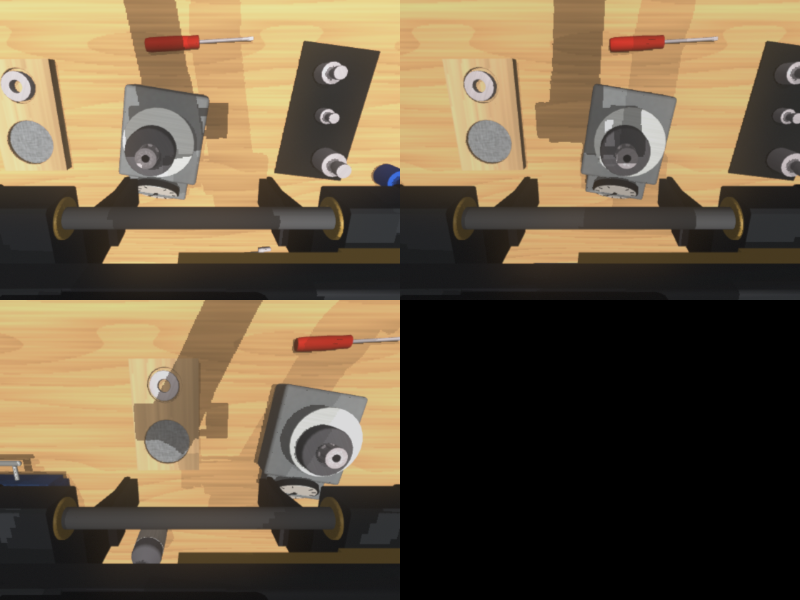

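All three wrist views show what I need. In 560x420 pixels, the sprocket is at about (203,221) in A, (318,221) in B and (470,221) in C. The pocket is at about (42,199), (121,199) and (233,198). Next I refine with masks and triangulate.

```bash
cat > m.py <<'E'
from h import *
import pickle,itertools
W={k:pickle.load(open(f"w{k}.pkl","rb")) for k in "ABC"}
def blob(c,uv,r,mask):
    m=mask.astype(np.uint8)*255;w=np.zeros_like(m);cv2.circle(w,uv,r,255,-1);m&=w
    cs,_=cv2.findContours(m,cv2.RETR_EXTERNAL,cv2.CHAIN_APPROX_NONE)
    k=max(cs,key=cv2.contourArea);return cv2.fitEllipse(cv2.convexHull(k))
pk={"A":(42,199),"B":(121,199),"C":(233,198)};sp={"A":(203,221),"B":(318,221),"C":(470,221)}
U={};V={}
for k,c in W.items():
    h=cv2.cvtColor(c["img"],cv2.COLOR_BGR2HSV);e=blob(c,pk[k],44,h[...,1]<55);U[k]=e[0];print("pocket",k,np.round(e[0],1),np.round(e[1],1))
    u,v=sp[k];g=cv2.cvtColor(c["img"],6)[v-14:v+15,u-14:u+15];
    W[k]["crop"]=cv2.resize(c["img"][v-30:v+31,u-30:u+31],(260,260),interpolation=0)
for a,b in itertools.combinations("ABC",2):print(a,b,*[np.round(x,4) for x in tri(W[a],U[a],W[b],U[b])])
for k in W:print(k,plane(W[k],U[k],.018).round(4))
x=[]
for k in "ABC":
    u,v=map(int,U[k]);i=cv2.copyMakeBorder(W[k]["img"],60,60,60,60,0);x.append(cv2.resize(i[v+10:v+110,u+10:u+110],(260,260),interpolation=0))
cv2.imwrite("pics/m2.png",np.vstack([np.hstack([W[k]["crop"] for k in "ABC"]),np.hstack(x)]))
E
python3 m.py
```

```text
pocket A [ 43.8 198.1] [53.1 66.4]
pocket B [124.9 197.6] [55.5 64.5]
pocket C [233.8 197.4] [58.8 61.9]
A B [ 0.5348 -0.3058  0.018 ] 0.0001
A C [ 0.5348 -0.3056  0.0184] 0.0001
B C [ 0.5347 -0.3056  0.0186] 0.0002
A [ 0.5348 -0.3059  0.018 ]
B [ 0.5347 -0.3059  0.018 ]
C [ 0.5349 -0.3057  0.018 ]
```

View pics/m2.png

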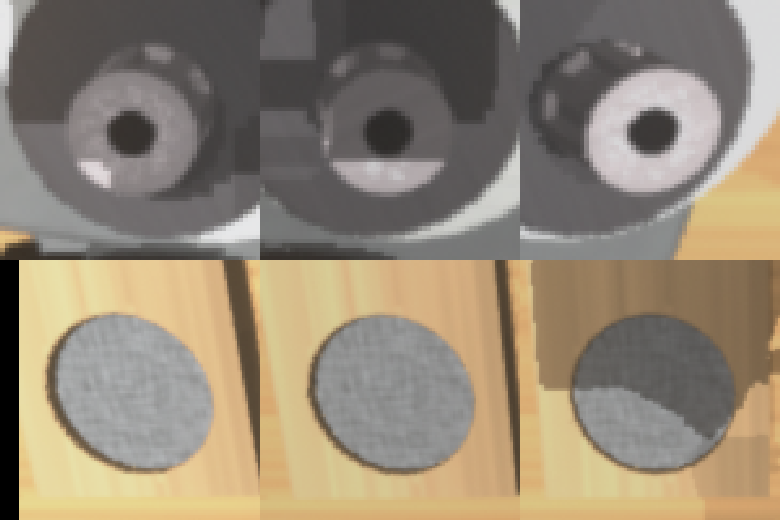

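The crops show the sprocket's bore at (203.2,221.7), (317.5,221.5) and (470.7,221.2). The pocket masks are clean, giving (0.535, -0.306) at 18 mm, between the rim and the floor as it should be.

```bash
python3 - <<'E'
from m import *
S={"A":(203.2,221.7),"B":(317.5,221.5),"C":(470.7,221.2)}
for a,b in itertools.combinations("ABC",2):print(a,b,*[np.round(x,4) for x in tri(W[a],S[a],W[b],S[b])])
E
python3 -c "
from bench import read_state as r;print(r()['ee_pos'],r()['eef_rot'])"
```

```text
pocket A [ 43.8 198.1] [53.1 66.4]
pocket B [124.9 197.6] [55.5 64.5]
pocket C [233.8 197.4] [58.8 61.9]
A B [ 0.5348 -0.3058  0.018 ] 0.0001
A C [ 0.5348 -0.3056  0.0184] 0.0001
B C [ 0.5347 -0.3056  0.0186] 0.0002
A [ 0.5348 -0.3059  0.018 ]
B [ 0.5347 -0.3059  0.018 ]
C [ 0.5349 -0.3057  0.018 ]
A B [ 0.5229 -0.0408  0.1666] 0.0001
A C [ 0.5229 -0.0409  0.1664] 0.0001
B C [ 0.5231 -0.0408  0.1662] 0.0
[ 0.49346299 -0.24273532  0.34209878] [-3.12465376e-03  9.99994983e-01  4.33762418e-04 -2.86431841e-04]
```

```bash
python3 -m crank '-0.025 0.168 0 0 1;-0.025 0.168 0 0 1;-0.025 0.168 0 0 1;-0.025 0.168 0 0 1;-0.025 0.168 0 0 1;-0.025 0.168 0 0 1;0 0 0.2 0 1;0 0 0.2 0 1;0 0 0.2 0 1;0 0 0 0 1'; python3 -m crank '0 0 0 0 1;0 0 0 0 1'; python3 -c "
from bench import read_state as r;print(r()['ee_pos'])"
```

```text
time: 4.9
ee_pos: [0.519, -0.0404, 0.2183]
eef_rot: [-0.004, 1.0, -0.0, -0.004]
ft_force: [-0.5, 0.7, 0.5]
width: 0.087
grip_force: 0.0
time: 5.1
ee_pos: [0.5231, -0.0423, 0.2249]
eef_rot: [-0.002, 1.0, 0.0, 0.002]
ft_force: [1.3, -0.2, -0.8]
width: 0.087
grip_force: 0.0
[ 0.52312549 -0.04231222  0.22493579]
```

```bash
python3 -m crank '0 0.006 0.1 0 1;0 0 0.1 0 1;0 0 0.1 0 1;0 0 0.06 0 1;0 0 0.02 0 1;0 0 0 0 1;0 0 0 0 1;0 0 0 0 1'
```

```text
time: 5.9
ee_pos: [0.5225, -0.0419, 0.1474]
eef_rot: [-0.002, 1.0, 0.0, 0.001]
ft_force: [0.3, -0.6, 0.6]
width: 0.0867
grip_force: 0.0
```

Close on the sprocket.

```bash
python3 -m crank '0 0 0.01 0 0.3;0 0 0 0 0.3;0 0 0 0 0;0 0 0 0 -0.2;0 0 0 0 -0.2;0 0 0 0 -0.4;0 0 0 0 -0.6;0 0 0 0 -0.6;0 0 0 0 -0.6;0 0 0 0 -0.6' 30
```

```text
time: 6.9
ee_pos: [0.5219, -0.0418, 0.1445]
eef_rot: [-0.002, 1.0, 0.0, 0.0]
ft_force: [1.0, 0.6, -0.0]
width: 0.0314
grip_force: 30.0
```

```bash
python3 -m crank '0 0 -0.02 0 -0.6;0 0 -0.05 0 -0.6;0 0 -0.1 0 -0.6;0 0 -0.1 0 -0.6;0 0 -0.1 0 -0.6;0 0 -0.1 0 -0.6;0 0 0 0 -0.6;0 0 0 0 -0.6'
```

```text
time: 7.7
ee_pos: [0.5218, -0.0419, 0.2383]
eef_rot: [-0.002, 1.0, 0.0, 0.0]
ft_force: [0.2, 0.1, -4.3]
width: 0.0309
grip_force: 30.0
```

```bash
python3 -m crank '-0.006 -0.08 0 0 -0.6;-0.006 -0.15 0 0 -0.6;-0.006 -0.18 0 0 -0.6;-0.006 -0.18 0 0 -0.6;-0.006 -0.18 0 0 -0.6;-0.006 -0.18 0 0 -0.6;-0.006 -0.15 0 0 -0.6;-0.006 -0.12 0 0 -0.6;-0.006 -0.07 0 0 -0.6;-0.006 -0.03 0 0 -0.6'; python3 -m crank '0 0 0.1 0 -0.6;0 0 0.2 0 -0.6;0 0 0.2 0 -0.6;0 0 0.1 0 -0.6;0 0 0 0 -0.6;0 0 0 0 -0.6'; python3 snap.py D
```

```text
time: 8.7
ee_pos: [0.5337, -0.3074, 0.2369]
eef_rot: [-0.001, 1.0, -0.0, -0.001]
ft_force: [-0.4, -0.2, -2.8]
width: 0.0314
grip_force: 30.0
time: 9.3
ee_pos: [0.535, -0.3054, 0.1188]
eef_rot: [-0.002, 1.0, 0.0, -0.0]
ft_force: [0.5, -0.7, -2.8]
width: 0.031
grip_force: 30.0
[ 0.45722783 -0.30498879  0.28189501]
```

View pics/D.png

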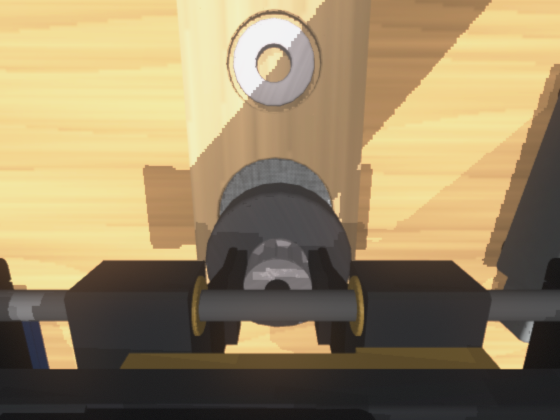

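The drum hangs level over the pocket: the felt crescent at (275,180) is symmetric about it and in line with the bearing at (274,62). Now I lower it.

```bash
python3 -m crank '0.003 0 0.1 0 -0.6;0 0 0.1 0 -0.6;0 0 0.08 0 -0.6;0 0 0.05 0 -0.6;0 0 0.015 0 -0.6;0 0 0 0 -0.6;0 0 0 0 -0.6;0 0 0 0 -0.6'
```

```text
time: 10.15
ee_pos: [0.5348, -0.3061, 0.0503]
eef_rot: [-0.002, 1.0, -0.0, 0.001]
ft_force: [-0.2, -0.1, -3.5]
width: 0.0311
grip_force: 30.0
```

```bash
python3 -m crank '0 0 0.006 0 -0.6;0 0 0.006 0 -0.6;0 0 0 0 -0.6;0 0 0 0 -0.6'; python3 -m crank '0 0 0.005 0 -0.6;0 0 0.005 0 -0.6;0 0 0 0 -0.6;0 0 0 0 -0.6'
```

```text
time: 10.55
ee_pos: [0.5345, -0.3058, 0.0478]
eef_rot: [-0.002, 1.0, 0.0, 0.0]
ft_force: [-2.3, 3.7, 5.3]
width: 0.0315
grip_force: 30.0
time: 10.95
ee_pos: [0.5348, -0.3056, 0.0471]
eef_rot: [-0.002, 1.0, 0.001, 0.001]
ft_force: [-6.5, 6.8, 19.2]
width: 0.0315
grip_force: 30.0
```

```bash
python3 -m crank '0 0 -0.006 0 -0.6;0 0 0 0 -0.3;0 0 0 0 -0.2;0 0 0 0 0.1;0 0 0 0 0.3;0 0 0 0 0.5;0 0 0 0 1;0 0 0 0 1;0 0 -0.1 0 1;0 0 -0.2 0 1' 5; python3 -m crank '0 0 -0.2 0 1;0 0 -0.2 0 1;0 0 -0.2 0 1;0 0 -0.2 0 1;0 0 -0.2 0 1;0 0.2 0 0 1;0 0.2 0 0 1;0 0.2 0 0 1;0 0 0 0 1;0 0 0 0 1'; python3 snap.py wE; python3 -m crank '0 0.2 0 0 1;0 0.2 0 0 1;0 0.2 0 0 1;0 0.2 0 0 1;0 0.2 0 0 1;0 0 0 0 1;0 0 0 0 1'; python3 snap.py wF;python3 - <<'E'
import cv2,numpy as np
a=[cv2.imread(f"pics/w{k}.png")[:290] for k in "EF"]
cv2.imwrite("pics/m3.png",np.vstack(a))
E
```

```text
time: 11.95
ee_pos: [0.5326, -0.3047, 0.1043]
eef_rot: [-0.002, 1.0, 0.001, -0.003]
ft_force: [0.7, -0.3, -0.6]
width: 0.0818
grip_force: 0.0
time: 12.95
ee_pos: [0.5341, -0.1848, 0.3064]
eef_rot: [-0.003, 1.0, 0.0, 0.0]
ft_force: [-0.0, -0.2, -0.4]
width: 0.0869
grip_force: 0.0
[ 0.4561173  -0.18455338  0.46951492]
time: 13.7
ee_pos: [0.5333, 0.0134, 0.3062]
eef_rot: [-0.002, 1.0, -0.0, -0.0]
ft_force: [0.3, -0.8, -0.5]
width: 0.0868
grip_force: 0.0
[0.45547542 0.01401077 0.4693013 ]
```

View pics/m3.png

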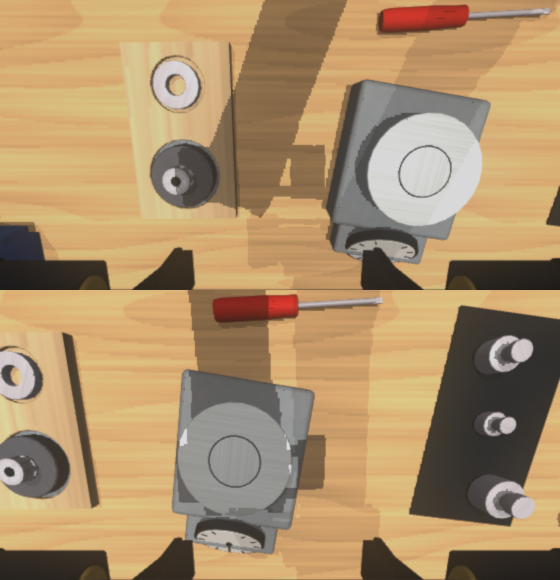

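E and F show the drum sitting in the pocket, with its bore at (177,182) in E and (10,181) in F. The pan is empty and its ring is at about (425,172) in E and (235,171) in F. The large knob is at (524,215) in F. Next are two views nearer the weight.

```bash
python3 -m crank '0 0.2 0 0 1;0 0.2 0 0 1;0 0.2 0 0 1;0 0.2 0 0 1;0 0 0 0 1;0 0 0 0 1;0 0 0 0 1'; python3 snap.py wG;  python3 -m crank '0 0.2 0 0 1;0 0.2 0 0 1;0 0.2 0 0 1;0 0 0 0 1;0 0 0 0 1;0 0 0 0 1'; python3 snap.py wH
cat > m3.py <<'E'
from h import *
import pickle,itertools
W={k:pickle.load(open(f"w{k}.pkl","rb")) for k in "EFGH"}
print("drum bore",*[np.round(x,4) for x in tri(W["E"],(177,182),W["F"],(10,181))])
U={};pan=np.array([.523,-.045,.115])
for k in "EFG":
    c=W[k];g=cv2.cvtColor(c["img"],6);q=pix(c,pan)
    m=cv2.adaptiveThreshold(g,255,0,1,11,7)
    cs,_=cv2.findContours(m,cv2.RETR_LIST,cv2.CHAIN_APPROX_NONE)
    for t in cs:
        if len(t)<60:continue
        e=cv2.fitEllipse(t)
        if 42<min(e[1]) and max(e[1])<70 and np.hypot(*(np.array(e[0])-q))<40:
            print(k,np.round(e[0],1),np.round(e[1],1));U.setdefault(k,[]).append(e[0])
U={k:np.mean(v,0) for k,v in U.items()}
for a,b in itertools.combinations(U,2):print("ring",a,b,*[np.round(x,4) for x in tri(W[a],U[a],W[b],U[b])])
K=np.array([.577,.295,.082]);x=[]
for k in "FGH":
    i=W[k]["img"];u,v=np.round(pix(W[k],K)).astype(int);print(k,u,v)
    i=cv2.copyMakeBorder(i,60,60,60,60,0);x.append(cv2.resize(i[v+20:v+100,u+20:u+100],(260,260),interpolation=0))
cv2.imwrite("pics/m4.png",np.hstack(x))
E
python3 m3.py
```

```text
time: 14.45
ee_pos: [0.5333, 0.1714, 0.3065]
eef_rot: [0.0, 1.0, -0.0, 0.0]
ft_force: [0.4, 0.3, 0.7]
width: 0.0872
grip_force: 0.0
[0.45537597 0.17233021 0.46958529]
time: 15.1
ee_pos: [0.533, 0.2918, 0.3067]
eef_rot: [-0.0, 1.0, -0.0, 0.0]
ft_force: [0.5, -0.2, 0.0]
width: 0.0872
grip_force: 0.0
[0.45501277 0.2926472  0.46974624]
drum bore [ 0.5353 -0.3023  0.07  ] 0.0018
E [424.6 171.2] [46.3 53. ]
E [424.5 171.1] [49.9 55.8]
F [234.2 171. ] [48.9 50.5]
F [234.2 171. ] [51.5 53.8]
G [ 82.2 171.1] [46.  54.2]
G [ 82.4 171. ] [48.5 56.8]
ring E F [ 0.514  -0.0303  0.1164] 0.0
ring E G [ 0.5141 -0.0302  0.1161] 0.0001
ring F G [ 0.5141 -0.0304  0.1158] 0.0001
F 513 220
G 380 219
H 279 219
```

View pics/m4.png

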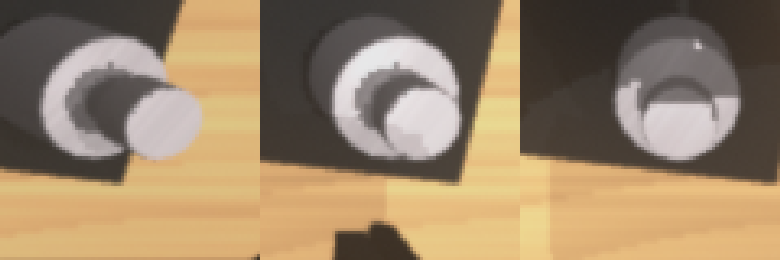

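The knob top measures at (523.0,216.7) in F, (390.0,215.7) in G and (287.3,216.3) in H. The ring puts the pan middle at (0.514, -0.030, 0.116), as expected for height.

```bash
python3 - <<'E' | tail -6
from m3 import *
S={"F":(523,216.7),"G":(390,215.7),"H":(287.3,216.3)}
for a,b in itertools.combinations(S,2):print(a,b,*[np.round(x,4) for x in tri(W[a],S[a],W[b],S[b])])
print(plane(W["H"],S["H"],.082))
print("drum",plane(W["E"],(177,182),.068))
print(read_state()["ee_pos"])
E
```

```text
F G [0.5733 0.3065 0.0812] 0.0
F H [0.5729 0.3049 0.0833] 0.0004
G H [0.5721 0.3048 0.086 ] 0.0004
[0.57351693 0.30493565 0.082     ]
drum [ 0.53663228 -0.30294304  0.068     ]
[0.53292191 0.29190161 0.30681391]
```

```bash
python3 -m crank '-0.1 0.03 0.1 0 1;-0.1 0.037 0.1 0 1;0 0 0.2 0 1;0 0 0.2 0 1;0 0 0.2 0 1;0 0 0.1 0 1;0 0 0 0 1;0 0 0 0 1;0 0 0 0 1'; python3 snap.py I; python3 -c "
from h import *
import pickle
c=pickle.load(open('I.pkl','rb'));print(pix(c,[.573,.3053,.082]), read_state()['ee_pos'])"
```

```text
time: 16.05
ee_pos: [0.5733, 0.3076, 0.1286]
eef_rot: [-0.001, 1.0, 0.001, 0.001]
ft_force: [-0.6, -0.5, 0.8]
width: 0.087
grip_force: 0.0
[0.49499215 0.30791825 0.29150818]
[271.97340266 236.08530625] [0.57318845 0.30781764 0.12852373]
```

View pics/I.png

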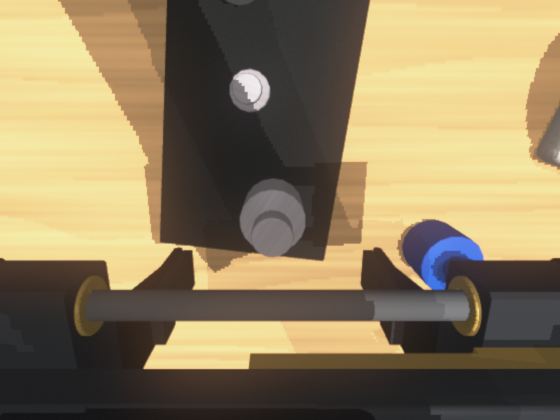

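The picture shows the knob at (272,235), matching the predicted (272,236). The blue look-alike at (440,255) is clear of the fingers. I narrow the jaws and descend.

```bash
python3 -m crank '0 -0.012 0 0 0.4;0 0 0.1 0 0.4;0 0 0.1 0 0.4;0 0 0.1 0 0.4;0 0 0.05 0 0.4;0 0 0.025 0 0.4;0 0 0 0 0.4;0 0 0 0 0.4;0 0 0 0 0.4'
```

```text
time: 17.0
ee_pos: [0.5726, 0.3056, 0.0524]
eef_rot: [-0.002, 1.0, 0.0, 0.001]
ft_force: [-0.3, 0.9, 0.5]
width: 0.0609
grip_force: 0.0
```

```bash
python3 -m crank '0 0 -0.005 0 0;0 0 0 0 -0.2;0 0 0 0 -0.4;0 0 0 0 -0.6;0 0 0 0 -0.6;0 0 0 0 -0.6;0 0 0 0 -0.6;0 0 0 0 -0.6' 40;python3 -m crank '0 0 -0.02 0 -0.6;0 0 -0.05 0 -0.6;0 0 -0.1 0 -0.6;0 0 -0.15 0 -0.6;0 0 -0.15 0 -0.6;0 0 -0.15 0 -0.6;0 0 -0.1 0 -0.6;0 0 -0.05 0 -0.6;0 0 0 0 -0.6;0 0 0 0 -0.6'
```

```text
time: 17.8
ee_pos: [0.5721, 0.3048, 0.0523]
eef_rot: [-0.002, 1.0, -0.0, -0.0]
ft_force: [-0.2, -3.1, 1.2]
width: 0.0264
grip_force: 40.0
time: 18.8
ee_pos: [0.5714, 0.3052, 0.2051]
eef_rot: [-0.002, 1.0, -0.0, -0.001]
ft_force: [0.1, -0.2, -8.3]
width: 0.0267
grip_force: 40.0
```

```bash
python3 -m crank '0 -0.05 -0.03 0 -0.6;0.03 -0.1 -0.02 0 -0.6;0.03 -0.17 0 0 -0.6;0.03 -0.18 0 0 -0.6;0.03 -0.18 0 0 -0.6;0.03 -0.18 0 0 -0.6;0.03 -0.18 0 0 -0.6;0.03 -0.18 0 0 -0.6;0.03 -0.17 0 0 -0.6;0.03 -0.13 0 0 -0.6'; python3 -m crank '0.02 -0.09 0 0 -0.6;0 -0.05 0 0 -0.6;0 0 0 0 -0.6;0 0 0 0 -0.6;0 0 0 0 -0.6'; python3 snap.py J
```

```text
time: 19.8
ee_pos: [0.518, -0.0024, 0.216]
eef_rot: [-0.0, 1.0, -0.0, -0.0]
ft_force: [-0.1, -0.4, -7.8]
width: 0.0263
grip_force: 40.0
time: 20.3
ee_pos: [0.5154, -0.0255, 0.2161]
eef_rot: [-0.003, 1.0, 0.0, -0.0]
ft_force: [-0.4, 0.1, -7.1]
width: 0.0265
grip_force: 40.0
[ 0.43759455 -0.02520764  0.37925139]
```

View pics/J.png

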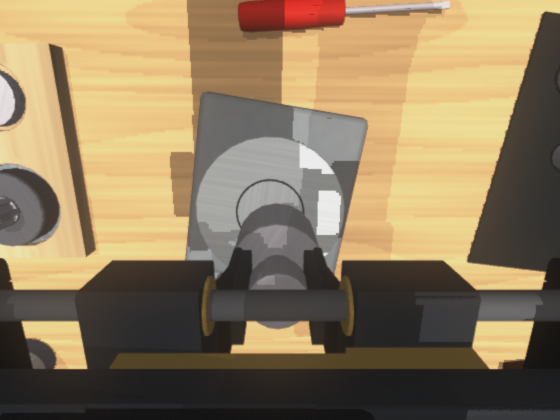

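The weight hangs upright over the pan. The ring at (270,210) is slightly to its left, in line with the remaining 5 mm correction. I correct and lower it to just above the pan.

```bash
python3 -m crank '0.005 -0.012 0 0 -0.6;0.005 -0.012 0 0 -0.6;0 0 0.06 0 -0.6;0 0 0.06 0 -0.6;0 0 0.05 0 -0.6;0 0 0.03 0 -0.6;0 0 0.015 0 -0.6;0 0 0 0 -0.6;0 0 0 0 -0.6;0 0 0 0 -0.6'; python3 snap.py K
```

```text
time: 21.35
ee_pos: [0.5136, -0.0317, 0.1737]
eef_rot: [-0.002, 1.0, 0.0, 0.0]
ft_force: [0.8, -1.0, -6.9]
width: 0.0262
grip_force: 40.0
[ 0.4355934  -0.03126128  0.33679313]
```

```bash
python3 -m crank '0 0.004 0.015 0 -0.6;0 0 0.015 0 -0.6;0 0 0.01 0 -0.6;0 0 0.01 0 -0.6;0 0 0 0 -0.6;0 0 0 0 -0.6'; python3 -m crank '0 0 0.01 0 -0.6;0 0 0.01 0 -0.6;0 0 0.01 0 -0.6;0 0 0 0 -0.6;0 0 0 0 -0.6;0 0 0 0 -0.6'
```

```text
time: 22.0
ee_pos: [0.5133, -0.031, 0.1633]
eef_rot: [-0.002, 1.0, 0.0, 0.0]
ft_force: [0.6, 0.2, -7.4]
width: 0.0263
grip_force: 40.0
time: 22.6
ee_pos: [0.5135, -0.031, 0.1575]
eef_rot: [-0.002, 1.0, 0.0, 0.0]
ft_force: [-0.4, -0.6, -2.5]
width: 0.0263
grip_force: 40.0
```

```bash
python3 -m crank '0 0 0.008 0 -0.6;0 0 0.008 0 -0.6;0 0 0 0 -0.6;0 0 0 0 -0.6;0 0 0 0 -0.6;0 0 0 0 -0.6'
```

```text
time: 23.2
ee_pos: [0.5134, -0.0309, 0.1542]
eef_rot: [-0.002, 1.0, 0.0, 0.0]
ft_force: [-0.3, -0.1, -0.7]
width: 0.0267
grip_force: 40.0
```

The load has transferred, with the wrist force near zero. I release slowly and rise.

```bash
python3 -m crank '0 0 0 0 -0.6;0 0 0 0 -0.6;0 0 0 0 -0.35;0 0 0 0 -0.25;0 0 0 0 -0.1;0 0 0 0 0.1;0 0 0 0 0.3;0 0 0 0 0.3;0 0 0 0 0.3' 3;python3 -m crank '0 0 -0.02 0 0.3;0 0 -0.05 0 0.3;0 0 -0.1 0 0.3;0 0 -0.2 0 0.3;0 0 -0.2 0 0.3;0 0 -0.2 0 0.3;0 0 -0.1 0 0.3;0 0 0 0 0.3;0 0 0 0 0.3'; python3 -m crank '0 0.2 0 0 0.3;0 0.2 0 0 0.3;0 0 0 0 0.3;0 0 0 0 0.3'; python3 snap.py wL; python3 -m crank '0 -0.2 0 0 0.3;0 -0.2 0 0 0.3;0 -0.2 0 0 0.3;0 -0.2 0 0 0.3;0 0 0 0 0.3;0 0 0 0 0.3;0 0 0 0 0.3'; python3 snap.py wM
python3 - <<'E'
import cv2,numpy as np
a=[cv2.imread(f"pics/w{k}.png")[:290] for k in "LM"]
cv2.imwrite("pics/m5.png",np.vstack(a))
E
```

```text
time: 24.1
ee_pos: [0.5133, -0.0309, 0.1541]
eef_rot: [-0.002, 1.0, 0.0, 0.0]
ft_force: [-0.1, -0.5, 0.2]
width: 0.0556
grip_force: 0.0
time: 25.0
ee_pos: [0.5133, -0.031, 0.3284]
eef_rot: [-0.002, 1.0, 0.0, 0.0]
ft_force: [-0.4, -0.5, -0.1]
width: 0.0567
grip_force: 0.0
time: 25.4
ee_pos: [0.5125, 0.0497, 0.3269]
eef_rot: [-0.003, 1.0, -0.001, -0.001]
ft_force: [-0.7, -0.5, 0.4]
width: 0.0568
grip_force: 0.0
[0.43489942 0.05019459 0.49020513]
time: 26.15
ee_pos: [0.5134, -0.1107, 0.3278]
eef_rot: [-0.002, 1.0, 0.0, -0.0]
ft_force: [-0.5, 0.4, -1.6]
width: 0.0568
grip_force: 0.0
[ 0.43561383 -0.11028478  0.49097484]
```

View pics/m5.png

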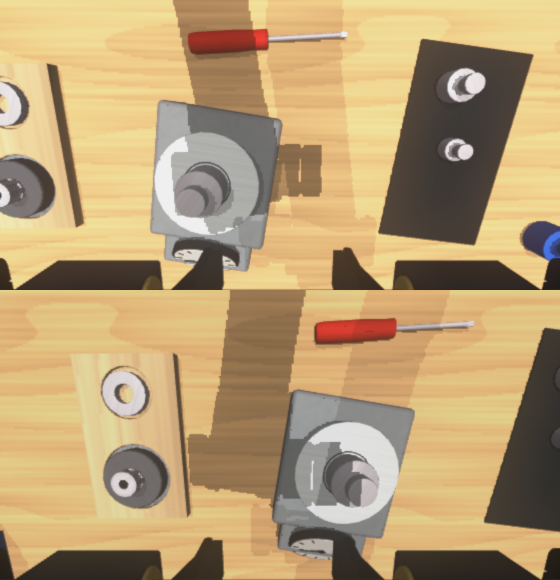

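The weight stands upright on the pan, with its knob at (190,201) in L and (362,200) in M. The drum is in its pocket with its bore at (123,194) in M. The other two weights have not moved. One numeric check.

Run:
```python
from h import *
import pickle
L,M=[pickle.load(open(f"w{k}.pkl","rb")) for k in "LM"]
print(tri(L,(190,201),M,(362,200)),plane(M,(123,194),.068))
# pan edge (outer rim) from bright, low-saturation hull in M
for p in([.5141,-.0303,.106],[.5348,-.3057,.068]):print(pix(L,p),pix(M,p))
```

```text
(array([ 0.51372656, -0.03050203,  0.18179138]), np.float64(0.00027879649461593175)) [ 0.53544606 -0.30494653  0.068     ]
[206.43703194 184.83643068] [346.31779246 184.20471499]
[ -4.38836562 193.648803  ] [122.34247475 193.50116889]
```

Knob top at (0.5137, -0.0305) against the pan middle (0.514, -0.030), at the height expected for about 9 mm of sink. The drum is within 1 mm of the pocket centre. Handing in.

```bash
python3 -m crank '0 0 0 0 0.3;0 0 0 0 0.3;0 0 0 0 0.3;0 0 0 0 0.3;0 0 0 0 0.3' && python3 -c "
from bench import workorder;print(workorder.close_job())"
```

```text
time: 26.7
ee_pos: [0.5136, -0.1109, 0.3281]
eef_rot: [-0.002, 1.0, 0.0, 0.0]
ft_force: [-0.4, 0.1, -0.4]
width: 0.0564
grip_force: 0.0
the job is handed in; nothing more can be done
None
```

I handed the job in at 26.7 s and no verdict came back: by my last camera check the drum lies in the large pocket about 1 mm off centre, and the largest weight stands upright within 1 mm of the pan's middle, the pan sunk about 9–11 mm.

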